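# Close the bench micrometer on a test bar with its ratchet

### The job

Lay the aluminium test bar flat on the micrometer's table and slide it in lengthwise under the spindle until its end is home and square against the end stop. Then screw the spindle down on it, turning it clockwise by the ratchet knob at the very top, until the ratchet slips: let it slip about an eighth to a quarter of a turn and well under half a turn, then let go and leave the bar clamped. Be gentle: go down with the knob as it screws in without pushing or pulling on it, and do not ram the stop, force the spindle onto the bar or disturb the other things on the bench.

Things in the scene. Friction and masses are not known exactly. Their poses are not given: they have to be found in the camera images.
- bar: The test bar: plain bare aluminium, flat, loose, 28 mm wide (own x), 130 mm long (own y), about 10 mm thick (the exact thickness is what is being measured), about 0.1 kg. Origin at the centre of its underside, z up. Both ends are alike. It starts lying on a thin dark grey-green mat on the bench.
- stand: Bench micrometer stand: grey casting fixed to the bench, a C open to its own -y. Origin at bench level below the vertical spindle axis, z up. Flat grey steel table 45 mm up, x -44 to 44, y -90 (free edge, bar enters here) to 34 mm. Column y 34 to 66; upper arm and boss 34 mm wide, from 79 to 105 mm up; an 18 mm sleeve runs on up into the thimble. A bar at home lies along y at x = 0.
- stop: End stop: dark steel block fixed on the table, 44 mm wide (x), 18 mm deep (y), 14 mm tall; origin at the centre of its underside, axes as the stand's. Its face at own y = -9 mm (stand y = 16 mm) takes the end of the bar: a bar at home has its centre at stand y = -49 mm and sticks out 24 mm over the table's free edge.
- spindle: The micrometer's spindle: vertical steel rod of 8 mm diameter on the stand's z axis; origin at the centre of its flat lower end. It does not turn. It starts 2 to 5 mm clear above a bar laid on the table. It carries the thimble and the ratchet knob, which go down with it. A fine instrument: more than 20 N on the bar is too much.
- knob (a point): Mid-height of the ratchet knob, on the spindle axis. The knob is a ribbed steel cylinder, 18 mm diameter, 22 mm tall (11 mm to each side of this point), topmost part of the micrometer, about 0.17 m above the bench, free all round. From 12 mm below this point hangs the thimble, a smooth aluminium drum, 25 mm diameter, 38 mm tall; turning that instead would bypass the ratchet.
- thimble (a joint): Turn of the thimble (rad), growing clockwise seen from above. The quick-feed screw lowers spindle, thimble and knob together by 1.5 mm per rad. It stays where it is left. Needs 0.03 N m to turn freely.
- ratchet (a joint): Slip of the ratchet knob clockwise against the thimble (rad), 0 at the start. They turn as one until the knob's torque passes 0.042 N m (spindle force about 9 N); then the knob slips smoothly and the thimble stays. Holding the knob up while turning makes it slip too early; pushing it down loads the bar.
- tweezers: Bystander: steel tweezers, 125 mm long (own y), 8 mm tall, on the mat beside the bar; leave alone. Origin at the centre underneath.
- dish: Bystander: closed milky clear plastic dish, 90 mm in diameter, 16 mm tall; leave alone. Origin at the centre of its underside.
- vial: Bystander: small amber vial with white cap, 28 mm in diameter, 55 mm tall; leave alone. Origin at the centre of its underside.
Things that resemble listed ones, but are neither listed nor needed, are in the scene too. There is more than one size of the stand; the job needs the smallest.

How it is judged:
On the way, in this order (a step that is already met when the one before it is completed fails the run):
1. the bar lies flat on the table, square and home against the end stop under the spindle, not yet clamped (y of bar in the frame of stand above -0.0515 m and x of bar in the frame of stand between -0.007 and 0.007 m and z of bar in the frame of stand below 0.047 m and angle between the y axis of bar and the y axis of stand, either way round below 0.07 rad and contact force between bar and spindle below 0.5 N), for 0.2 s.
2. the spindle is down on the bar and the ratchet has slipped (contact force between bar and spindle above 4 N and value of joint ratchet above 0.35 rad), for 0.2 s.
At the end, for the whole second after the job is handed in: The bar lies flat on the table (within 2 mm), its end within 2.5 mm of the stop, centred within 7 mm under the spindle, square within 4 degrees and at rest; the spindle clamps it with more than 4 N; the ratchet has slipped at least 0.35 rad (all of step 2 and y of bar in the frame of stand above -0.0515 m and x of bar in the frame of stand between -0.007 and 0.007 m and z of bar in the frame of stand below 0.047 m and angle between the y axis of bar and the y axis of stand, either way round below 0.07 rad and linear speed of bar below 0.01 m/s); the robot touches nothing.
It fails at once if the spindle is forced on the bar with more than 20 N (contact force between bar and spindle above 20 N).
It fails at once if the bar is rammed against the end stop with more than 25 N (contact force between bar and stop above 25 N).
It fails at once if the ratchet is run on, slipping more than half a turn (value of joint ratchet above 3.14 rad).
It fails at once if the tweezers, the dish or the vial are moved more than 2 cm (distance of any of tweezers, dish, vial from where it was at the start of the episode above 0.02 m).
It also fails if it takes over 72 s, if anything falls off the work surface, if the arm or the gripper's body presses on something with over 40 N, if the wrist force passes 120 N, or if a joint passes its speed limit or range.

### The arm

A 6-joint arm with a two-finger parallel gripper is mounted at the origin on the work surface. World frame = base frame: x ahead of the robot, y to its left, z up, the work surface at z = 0. Lengths are in m, angles in rad, forces in N, time in s.
With the tool pointing down it reaches from about 0.35 to 0.775 m from the base axis. Payload 7.3 kg.
Tool frame: the origin (TCP) lies at the very end of the fingers, on their centre line; the grasp point (between the pads) lies 19 mm behind it (robot.hold_point_z is the distance from the TCP to the grasp point, in m); y points along the fingers, z is the direction in which the jaws open and shut, and the axes are right-handed (so a half turn about y gives the same grasp; the last joint's range is limited). The gripper opens to 92 mm and grips with 3 to 60 N. Pads are 19 mm wide; open, the fingers measure 130 mm over their backs; the gripper's body (75 mm by 190 mm) begins 47 mm behind the grasp point.
Start: joints at [1.022, 0.342, 1.524, -0, 1.275, -0.146], TCP at [0.206, 0.483, 0.227] pointing down, gripper open.
Joint ranges: [-2.53, 2.53], [-0.77, 2.02], [0.04, 2.7], [-1, 4.14], [0.28, 2.66], [-3.11, 3.11]. Speed limits (rad/s): [2.57, 2.57, 3.14, 3.14, 3.14, 3.14].

### API

Orientations are given as [roll, pitch, yaw] about the fixed x, y, z axes, in that order (R = Rz(yaw) Ry(pitch) Rx(roll)).
In Python, from cell import robot gives the robot as it stands.
- The arm moves only by the shell command python3 -m crank 'ROWS' [OPENING] [FORCE]. ROWS is a JSON object of lists of equal length, an entry for each row: "xyz": the shift along the tool's x, y, z in cm, a list of three; "roll": the turn about the tool's y in degrees. A call has 1 to 20 rows; each row shifts and turns the commanded pose from where the row before left it, along the tool's axes as they then stand; what a row does not reach is not made up. A row lasts 1/10 s, in which the tool goes at most 50 mm and 8.59 degrees, less where a joint would pass 70% of its speed; a pose out of reach is approached as far as the arm can. A call is refused whole if a number of a shift passes 5 or a number of a turn 8.59, either way. A call with a gripper value outside its range is refused whole. OPENING is the gripper command: -1 is fully open, 1 is shut, values between are in proportion, set as the call begins (- or left out, the last holds). The fingers move at their own pace and stop on an object; FORCE is the grip in N (left out, the last holds). Time passes only in rows, so rows that do not move let the fingers close. It gives the time, the measured TCP pose, the force and the opening at its end, in the units of the state.
- robot.observe(): the state, without advancing time (a new reading comes with each control period).
- robot.read_camera(name): name is "side" or "top" or "wrist"; returns the picture (400x640x3 uint8, red, green, blue); there is no depth.
- robot.calibration(name): a dict with "intrinsics" (3x3 intrinsics, pixels), "pose" (4x4, takes a point from camera to world coordinates). Camera axes: x right, y down, z forward; pixel columns grow to the right and rows downward; lengths in m; the calibration is good to about 2 mm. A picture is of the moment at which its call begins: read the wrist's pose just before it. calibration takes no time and is no camera call; for the wrist camera it gives the pose at the moment of the call.
- robot.hand_in(): hands the job in, once; it reports no verdict.
The state is a dict: "time": time; "qpos": joint angles; "qvel": joint speeds; "joint_efforts": joint torques, N m; "tool_pos": TCP position; "tool_rot": TCP orientation; "contact_force": force on the tool from outside, world axes, zero at the start; "torque": the same for the moment, N m; "opening": finger opening in m.
Only numpy, scipy, OpenCV 4.12 (cv2) and the standard library are available. Lean on these libraries where they do the work, as an engineer would, in place of code of your own. Each camera call takes 0.05 s, during which the arm holds its last target.

## Working session

There is one attempt and no reset: what is moved stays moved. The work goes in short steps, Python scripts to look and compute and a shell command to move; the robot and the scene stay as the last step left them, time stands still between calls to the robot, and variables do not carry over. Pictures are saved under pics/ and viewed, and the job is handed in when it is done.

```bash
ls; mkdir -p pics
python3 - <<'E'
from cell import robot
import cv2,numpy as np
np.set_printoptions(precision=4,suppress=True)
s=robot.observe();print(s)
for n in("side","top","wrist"):
    c=robot.calibration(n);print(n,np.array(c["intrinsics"]),np.array(c["pose"]))
    im=robot.read_camera(n);cv2.imwrite(f"pics/{n}0.png",im[:,:,::-1])
print(robot.hold_point_z)
E
```

```text
pics
{'time': 0.0, 'qpos': array([ 1.022 ,  0.3427,  1.525 ,  0.    ,  1.2754, -0.1459]), 'qvel': array([ 0.001 ,  0.0006,  0.0008,  0.0009,  0.0007, -0.0015]), 'joint_efforts': array([ -0.0004, -43.1229, -24.422 ,   0.0717,   0.0559,  -0.0001]), 'tool_pos': array([0.2056, 0.4826, 0.2261]), 'tool_rot': array([-1.5723,  0.0002, -0.4029]), 'contact_force': array([-0.2046,  0.0884,  0.6461]), 'torque': array([-0.009 ,  0.0067,  0.0219]), 'opening': 0.09175686321318204}
side [[404.2773   0.     312.1172]
 [  0.     404.2773 196.5489]
 [  0.       0.       1.    ]] [[ 0.9926 -0.057   0.1068  0.4237]
 [-0.1204 -0.56    0.8197 -0.7109]
 [ 0.013  -0.8265 -0.5627  0.5916]
 [ 0.      0.      0.      1.    ]]
top [[366.8071   0.     315.7205]
 [  0.     366.8071 199.7347]
 [  0.       0.       1.    ]] [[-0.022  -0.9971  0.0729  0.4447]
 [-0.9996  0.0233  0.0162 -0.039 ]
 [-0.0179 -0.0725 -0.9972  0.9554]
 [ 0.      0.      0.      1.    ]]
wrist [[285.1754   0.     321.2121]
 [  0.     285.1754 200.8625]
 [  0.       0.       1.    ]] [[ 0.391   0.8923  0.2256  0.1466]
 [ 0.9204 -0.379  -0.096   0.5093]
 [-0.0001  0.2452 -0.9695  0.3836]
 [ 0.      0.      0.      1.    ]]
0.0188
```

View pics/side0.png

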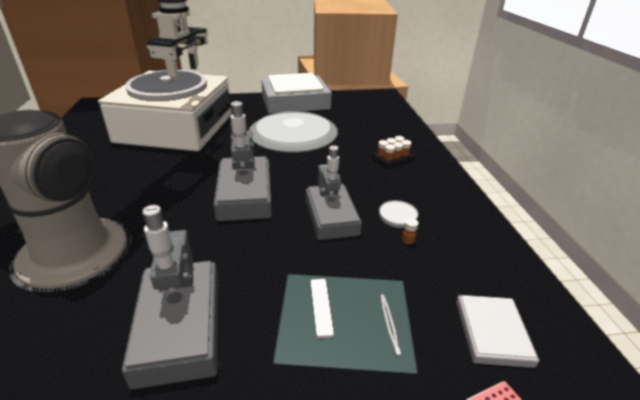

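View pics/top0.png

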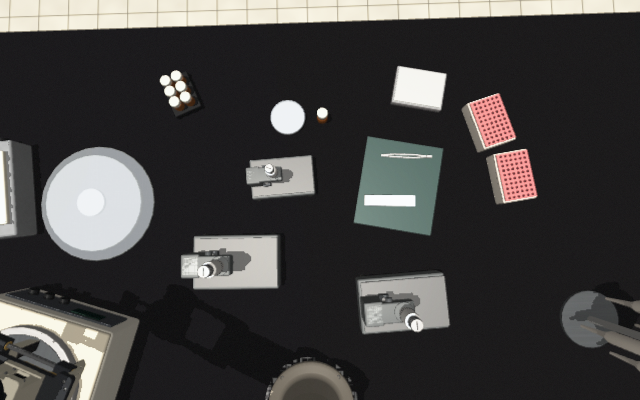

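View pics/wrist0.png

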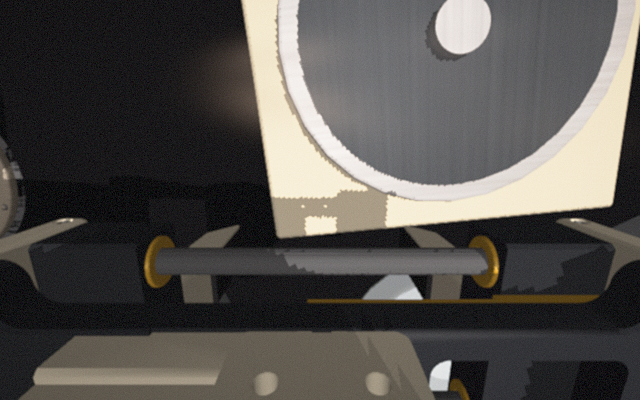

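The side and top views show three stands. In the top view they are at (283,177), (235,262) and (403,302). The one at (283,177) looks smallest. The bar is at (390,200) on the mat, with the tweezers at (406,156). I'll enlarge to confirm and measure the sizes.

```bash
cat > h.py <<'E'
from cell import robot
import cv2,numpy as np
np.set_printoptions(precision=4,suppress=True)
def cam(n):
    c=robot.calibration(n);return np.array(c["intrinsics"]),np.array(c["pose"])
def ray(K,T,uv,z):
    d=T[:3,:3]@np.linalg.solve(K,np.array([uv[0],uv[1],1.]));o=T[:3,3]
    return o+d*(z-o[2])/d[2]
def proj(K,T,P):
    P=np.atleast_2d(P);p=(P-T[:3,3])@T[:3,:3];q=p@K.T;return q[:,:2]/q[:,2:]
E
python3 - <<'E'
from h import *
t=cv2.imread('pics/top0.png');s=cv2.imread('pics/side0.png')
a=cv2.resize(t[140:240,235:455],None,fx=3.6,fy=3.6,interpolation=cv2.INTER_CUBIC)
cv2.imwrite('pics/c1.png',a)
a=cv2.resize(s[140:370,270:430],None,fx=2.6,fy=2.6,interpolation=cv2.INTER_CUBIC)
cv2.imwrite('pics/c2.png',a)
K,T=cam('top')
for n,pts in dict(small=[(249,160),(313,156),(315,194),(253,199)],mid=[(194,236),(278,236),(278,288),(194,290)],big=[(358,280),(444,273),(449,325),(362,333)]).items():
    P=[ray(K,T,p,.045) for p in pts];print(n,[np.linalg.norm(P[i]-P[(i+1)%4]).round(3) for i in range(4)],np.array(P))
g=cv2.cvtColor(t,cv2.COLOR_BGR2GRAY)
m=(g>190).astype(np.uint8);m[:185]=0;m[215:]=0;m[:,:355]=0;m[:,425:]=0
c=max(cv2.findContours(m,0,1)[0],key=cv2.contourArea);r=cv2.minAreaRect(c);print(r)
b=cv2.boxPoints(r);P=np.array([ray(K,T,p,.011) for p in b]);print(P,P.mean(0),[np.linalg.norm(P[i]-P[i-1]) for i in range(4)])
E
```

```text
small [np.float64(0.161), np.float64(0.096), np.float64(0.155), np.float64(0.099)] [[ 0.6154  0.1416  0.045 ]
 [ 0.6215 -0.0197  0.045 ]
 [ 0.5256 -0.0227  0.045 ]
 [ 0.5168  0.1324  0.045 ]]
mid [np.float64(0.209), np.float64(0.127), np.float64(0.207), np.float64(0.132)] [[0.428  0.2804 0.045 ]
 [0.4234 0.0712 0.045 ]
 [0.2966 0.0731 0.045 ]
 [0.2957 0.2801 0.045 ]]
big [np.float64(0.21), np.float64(0.124), np.float64(0.211), np.float64(0.127)] [[ 0.3121 -0.1232  0.045 ]
 [ 0.3249 -0.3329  0.045 ]
 [ 0.2007 -0.3391  0.045 ]
 [ 0.1854 -0.129   0.045 ]]
((389.0, 200.0), (10.0, 50.0), 90.0)
[[ 0.5231 -0.1483  0.011 ]
 [ 0.5201 -0.2766  0.011 ]
 [ 0.4943 -0.2755  0.011 ]
 [ 0.4973 -0.1475  0.011 ]] [ 0.5087 -0.212   0.011 ] [np.float64(0.025825115034453464), np.float64(0.12831868327985788), np.float64(0.02576560379379458), np.float64(0.12806619842179562)]
```

View pics/c1.png

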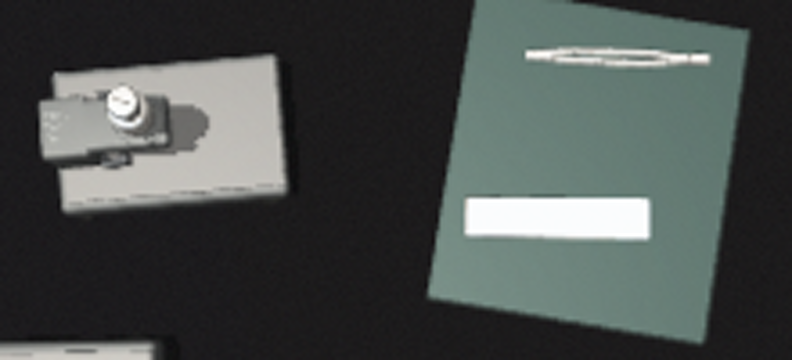

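View pics/c2.png

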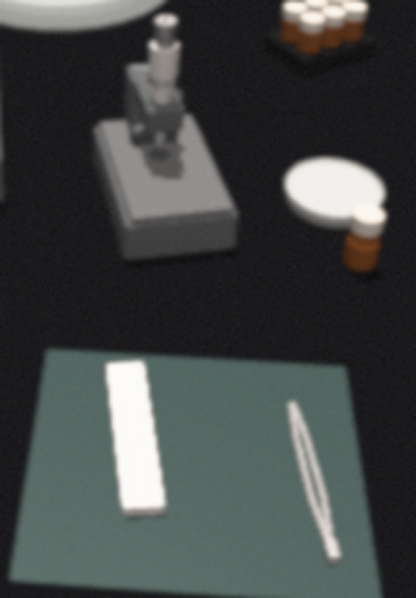

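The smallest stand is the one at top (283,177): its plate is about 96×158 mm, against about 127×210 mm for the other two. Its column is on the world +y side, so it opens toward −y, where the bar lies. Next I turn and raise the tool, then move the wrist camera over this stand.

```bash
python3 -m crank '{"xyz":[[0,-1.5,0],[0,-1.5,0],[0,-1.5,0],[0,-1.5,0],[0,-1.5,0],[0,-1,0],[0,-1,0],[0,0,0]],"roll":[8,8,8,8,8,8,8,8]}'
```

```text
time: 0.95
tool_pos: [0.206, 0.4834, 0.3229]
tool_rot: [-1.57, 0.002, -1.526]
contact_force: [-1.0, 0.0, -0.3]
opening: 0.0917
```

```bash
python3 -m crank '{"xyz":[[2,0,1.2],[4,0,2.4],[4,0,2.4],[4,0,2.4],[4,0,2.4],[4,0,2.4],[4,0,2.4],[4,0,2.4],[4,0,2.4],[4,0,2.4],[4,0,2.4],[4,0,2.4],[4,0,2.4],[4,0,2.4],[1,0,0.6],[0,0,0],[0,0,0]],"roll":[0,0,0,0,0,0,0,0,0,0,0,0,0,0,0,0,0]}'
python3 - <<'E'
from h import *
K,T=cam('wrist');np.savez('w1.npz',K=K,T=T);im=robot.read_camera('wrist');cv2.imwrite('pics/w1.png',im[:,:,::-1]);print(robot.observe()['tool_pos'],T)
E
```

```text
time: 2.65
tool_pos: [0.5628, -0.0486, 0.3215]
tool_rot: [-1.572, 0.001, -1.519]
contact_force: [-0.4, 0.3, -0.8]
opening: 0.092
[ 0.5627 -0.0481  0.3218] [[ 0.9986  0.0506  0.0135  0.5606]
 [ 0.0523 -0.9688 -0.2423  0.0173]
 [ 0.0008  0.2427 -0.9701  0.479 ]
 [ 0.      0.      0.      1.    ]]
```

View pics/w1.png

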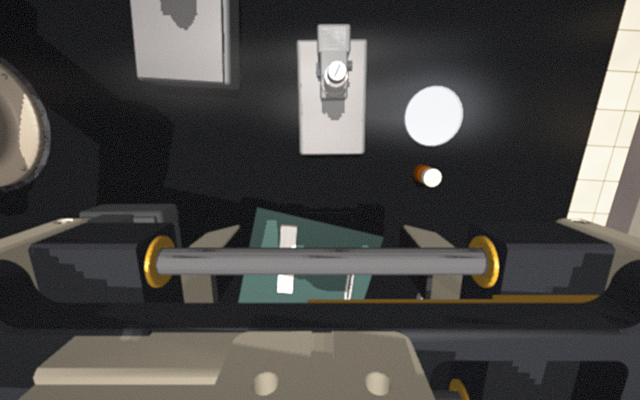

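The wrist view shows the small stand with its table at (298–366, 41–154) and knob at (335,72). The bar's ends are visible at (288,226) and (286,293), with the tweezers at (349,285). I'll fit the edges at sub-pixel level.

Run:
```python
from h import *
im=cv2.imread('pics/w1.png')
cv2.imwrite('pics/c3.png',cv2.resize(im[15:165,270:390],None,fx=4,fy=4,interpolation=cv2.INTER_CUBIC)[:600])
d=np.load('w1.npz');K,T=d['K'],d['T'];g=cv2.cvtColor(im,cv2.COLOR_BGR2GRAY).astype(float)
def cross(prof,off,th):
    i=np.where(np.diff(prof>th))[0]
    return [off+j+(th-prof[j])/(prof[j+1]-prof[j]) for j in i]
for v in(60,100,110,120,130,140,150):
    print(v,np.round(cross(g[v,285:380],285,100),1))
for u in(303,310,320,330,340,350,360):print(u,np.round(cross(g[110:175,u],110,100),1))
print(g[148:162,330]);print(g[130,292:306]);print(g[130,360:374])
for v in(230,236,240,280,285,290):print('bar',v,np.round(cross(g[v,265:310],265,150),1))
for u in(280,285,290):print('bar',u,np.round(cross(g[215:300,u],215,150),1))
```

```text
60 [296.9 318.4 319.6 366.4]
100 [297.8 365.7]
110 [298.  365.5]
120 [298.4 364.9]
130 [299.  364.5]
140 [299.2 364.3]
150 [299.3 364. ]
303 [154.2]
310 [154.1]
320 [154.1]
330 [153.8]
340 [153.8]
350 [153.7]
360 [153.6]
[210. 212. 208. 209. 205. 161.  89.  31.  25.  27.  33.  32.  35.  34.]
[ 35.  45.  47.  49.  41.  40.  60. 100. 152. 187. 205. 215. 213. 209.]
[204. 198. 184. 164. 124.  76.  64.  56.  62.  65.  60.  61.  60.  62.]
bar 230 [279.9 296.5]
bar 236 [279.9 295.8]
bar 240 [279.7 295.6]
bar 280 [276.4 293.4]
bar 285 [276.2 293.2]
bar 290 [276.1 292.9]
bar 280 [228.1 247.1 273.6 292.9]
bar 285 [225.3 247.1 274.1 293.3]
bar 290 [225.6 247.3 274.  293.8]
```

View pics/c3.png

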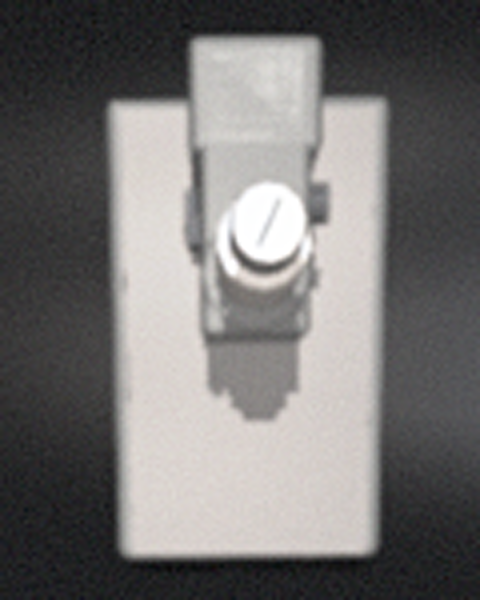

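```bash
cat > fit.py <<'E'
from h import *
from scipy.optimize import least_squares
d=np.load('w1.npz');K,T=d['K'],d['T']
L=[(297.8,100),(298,110),(298.4,120),(298.9,130),(299.2,140),(299.3,150)]
R=[(365.7,100),(365.5,110),(364.9,120),(364.5,130),(364.3,140),(364.,150)]
F=[(303,154.2),(310,154.1),(320,154.1),(330,153.8),(340,153.8),(350,153.7),(360,153.6)]
def st(P,p):
    c,s=np.cos(p[2]),np.sin(p[2]);q=P[:2]-p[:2];return np.array([c*q[0]+s*q[1],-s*q[0]+c*q[1]])
w=lambda u:ray(K,T,u,.045)
def res(p,h=True):
    return [st(w(u),p)[0]+p[3] for u in L]+[st(w(u),p)[0]-p[3] for u in R]+[st(w(u),p)[1]+.090 for u in F]
r=least_squares(res,[.57,.07,.05,.044]);print('stand',r.x,np.abs(r.fun).max())
# knob top: centre px in crop (269,222)/4+(270,15)
print('knobtop',[ray(K,T,(270+268.5/4,15+222/4),z) for z in(.175,.181,.187)])
p=r.x
for z in(.175,.181,.187):print(st(ray(K,T,(270+268.5/4,15+222/4),z),p))
# bar
wb=lambda u:ray(K,T,u,.011)
L2=[(279.9,230),(279.9,236),(279.7,240),(276.4,280),(276.2,285),(276.1,290)]
R2=[(296.5,230),(295.8,236),(295.6,240),(293.4,280),(293.2,285),(292.9,290)]
N=[(285,225.3),(290,225.6)];S=[(280,292.9),(285,293.3),(290,293.8)]
def rb(p):
    return [st(wb(u),p)[0]+p[3] for u in L2]+[st(wb(u),p)[0]-p[3] for u in R2]+[st(wb(u),p)[1]-.065 for u in N]+[st(wb(u),p)[1]+.065 for u in S]
r=least_squares(rb,[.51,-.21,0,.014]);print('bar',r.x,np.abs(r.fun).max())
E
python3 fit.py
```

```text
stand [0.5731 0.0724 0.0613 0.0487] 0.0004025136293751008
knobtop [array([0.5735, 0.0745, 0.175 ]), array([0.5733, 0.0734, 0.181 ]), array([0.573 , 0.0723, 0.187 ])]
[0.0006 0.0021]
[0.0003 0.001 ]
[-0.0001 -0.0001]
bar [ 0.5105 -0.2126 -0.0363  0.0147] 0.0012389015469641274
```

```bash
python3 -m crank '{"xyz":[[0,0,0],[2.75,1,-0.58],[2.75,3,-0.58],[2.75,3.5,-0.58],[2.75,3.5,-0.58],[2.75,3.5,-0.58],[2.75,3.5,-0.58],[2.75,3.5,-0.58],[2.75,2.5,-0.58],[0,1,0],[0,0,0],[0,0,0],[0,0,0]],"roll":[5,0,0,0,0,0,0,0,0,0,0,0,0]}' 0 30
python3 - <<'E'
from h import *
K,T=cam('wrist');np.savez('w2.npz',K=K,T=T);im=robot.read_camera('wrist');cv2.imwrite('pics/w2.png',im[:,:,::-1]);print(robot.observe()['tool_pos'],T)
E
```

```text
time: 4.0
tool_pos: [0.5102, -0.2667, 0.0734]
tool_rot: [-1.568, -0.001, -1.605]
contact_force: [-0.6, 0.7, 0.3]
opening: 0.0458
[ 0.5101 -0.2668  0.0733] [[ 0.9994 -0.0332 -0.0042  0.5131]
 [-0.0333 -0.969  -0.2446 -0.2004]
 [ 0.004   0.2446 -0.9696  0.2308]
 [ 0.      0.      0.      1.    ]]
```

View pics/w2.png

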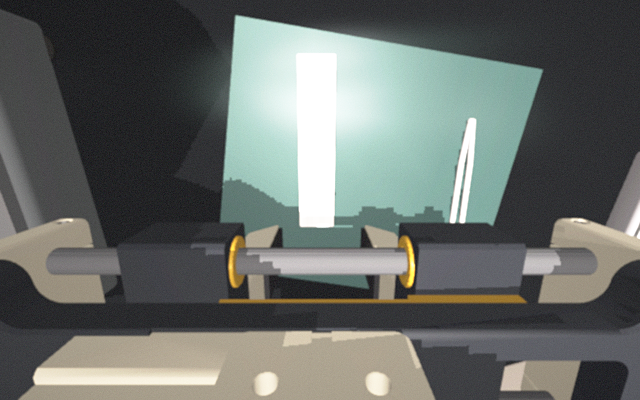

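The wrist view shows the bar at (297–336, 54–227), between the fingers, with the tweezers off to the right at (465,170).

Run:
```python
from h import *
im=cv2.imread('pics/w2.png');d=np.load('w2.npz');K,T=d['K'],d['T'];g=cv2.cvtColor(im,cv2.COLOR_BGR2GRAY).astype(float)
m=(g>235).astype(np.uint8);m[:,:285]=0;m[:,350:]=0;m[:48]=0;m[232:]=0
c=max(cv2.findContours(m,0,1)[0],key=cv2.contourArea);r=cv2.minAreaRect(c);b=cv2.boxPoints(r);print(b)
P=np.array([ray(K,T,u,.0115) for u in b]);print(P)
L=[];
for v in range(80,215,15):
    i=np.where(g[v,285:350]>220)[0];a=ray(K,T,(285+i[0]-.5,v),.0115);e=ray(K,T,(285+i[-1]+.5,v),.0115);L.append(np.r_[(a+e)[:2]/2,e[0]-a[0]])
L=np.array(L);print(L);k=np.polyfit(L[:,1],L[:,0],1);print('yaw',-k[0],'x at -.2666',np.polyval(k,-.2666))
for u in(308,316,325):print(g[45:60,u],g[220:232,u])
```

```text
[[285.  48.]
 [349.  48.]
 [349. 226.]
 [285. 226.]]
[[ 0.4905 -0.1448  0.0115]
 [ 0.5352 -0.1463  0.0115]
 [ 0.5339 -0.2775  0.0115]
 [ 0.4821 -0.2757  0.0115]]
[[ 0.5121 -0.1664  0.0465]
 [ 0.5117 -0.1765  0.0471]
 [ 0.5113 -0.1869  0.0477]
 [ 0.5109 -0.1975  0.0483]
 [ 0.5135 -0.2085  0.0369]
 [ 0.5093 -0.2196  0.0297]
 [ 0.5089 -0.231   0.0285]
 [ 0.5084 -0.2428  0.0289]
 [ 0.5084 -0.2549  0.0285]]
yaw -0.046704990873008737 x at -.2666 0.5078263804666046
[236. 235. 238. 238. 239. 239. 240. 242. 254. 255. 255. 255. 255. 255.
 255.] [251. 252. 251. 252. 253. 254. 235. 157. 113. 110. 115. 110.]
[235. 236. 238. 239. 239. 240. 240. 242. 254. 255. 255. 255. 255. 255.
 255.] [253. 253. 253. 253. 255. 255. 255. 179. 109. 113. 113. 111.]
[236. 236. 237. 237. 238. 238. 238. 240. 254. 255. 255. 255. 255. 255.
 255.] [253. 253. 253. 255. 255. 255. 255. 217. 115. 110. 113. 110.]
```

```bash
python3 -m crank '{"xyz":[[0,1,-0.2],[0,1.5,0],[0,1.5,0],[0,1.5,0],[0,1,0],[0,0.5,0],[0,0,0],[0,0,0]],"roll":[0,0,0,0,0,0,0,0]}'
python3 -m crank '{"xyz":[[0,0,0],[0,0,0],[0,0,0],[0,0,0],[0,0,0],[0,0,0]],"roll":[0,0,0,0,0,0]}' 1 30
```

```text
time: 4.85
tool_pos: [0.5073, -0.2677, 0.0021]
tool_rot: [-1.57, -0.0, -1.607]
contact_force: [0.2, -0.1, 0.3]
opening: 0.0459
time: 5.45
tool_pos: [0.5072, -0.2677, 0.0021]
tool_rot: [-1.57, -0.0, -1.607]
contact_force: [-0.8, 0.4, 5.3]
opening: 0.0273
```

```bash
python3 -m crank '{"xyz":[[0,-0.5,0],[0,-1,0],[0,-1.5,0],[0,-1.5,0],[0,-1.5,0],[0,-1.5,0],[0,-0.5,0],[-1,0,0.5],[-3,0,1.5],[-3,0,1.5],[-3,0,1.5],[-3,0,1.5],[-3,0,1.5],[-1.5,0,0.67],[0,0,0],[0,0,0]],"roll":[0,0,0,-2.8,-2.8,0,0,0,0,0,0,0,0,0,0,0]}'
python3 - <<'E'
from h import *
K,T=cam('wrist');np.savez('w3.npz',K=K,T=T);im=robot.read_camera('wrist');cv2.imwrite('pics/w3.png',im[:,:,::-1]);print(robot.observe()['tool_pos'],T)
im=robot.read_camera('side');cv2.imwrite('pics/s3.png',cv2.resize(im[130:330,220:440,::-1],None,fx=3,fy=3,interpolation=cv2.INTER_CUBIC))
E
```

```text
time: 7.05
tool_pos: [0.5824, -0.0875, 0.0812]
tool_rot: [-1.572, 0.0, -1.509]
contact_force: [0.0, -0.2, -0.5]
opening: 0.0274
[ 0.5823 -0.0882  0.0813] [[ 0.998   0.0613  0.0159  0.5794]
 [ 0.0633 -0.9679 -0.2431 -0.0216]
 [ 0.0005  0.2436 -0.9699  0.2387]
 [ 0.      0.      0.      1.    ]]
```

View pics/w3.png

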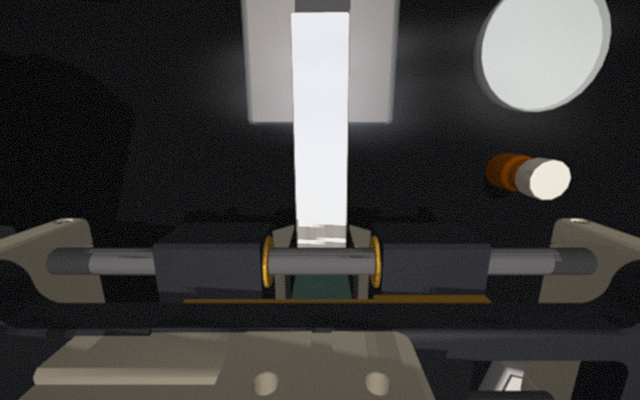

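View pics/s3.png

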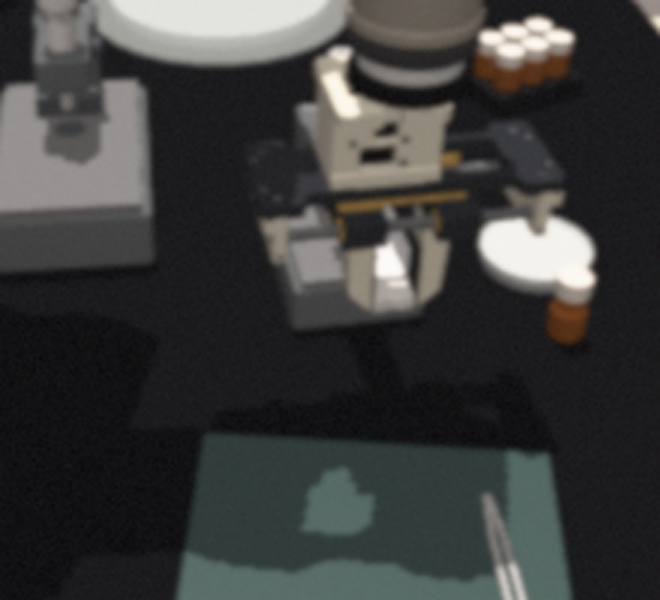

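The wrist view shows the bar at (293–348, 12–248), held between the fingers and centred on the table, which spans (250–394) at row 120. The front edge is at row 122. Now to measure the offsets.

Run:
```python
from h import *
im=cv2.imread('pics/w3.png');d=np.load('w3.npz');K,T=d['K'],d['T']
cv2.imwrite('pics/c4.png',cv2.resize(im[0:135,230:410],None,fx=4.4,fy=4.4,interpolation=cv2.INTER_CUBIC))
g=cv2.GaussianBlur(cv2.cvtColor(im,cv2.COLOR_BGR2GRAY),(1,3),0).astype(float)
for v in(30,60,90,110):print(v,g[v,238:262].round(),g[v,380:404].round())
for u in(265,280,360,380):print(u,g[110:130,u].round())
```

```text
30 [ 27.  24.  22.  27.  64.  91. 105. 113. 123. 131. 147. 155. 155. 156.
 157. 156. 156. 157. 157. 157. 157. 154. 158. 158.] [153. 155. 152. 154. 153. 152. 150. 151. 151. 149. 149. 147. 137. 122.
 115. 103.  98.  83.  59.  48.  47.  44.  47.  47.]
60 [ 52.  49.  53.  56.  50.  59.  78. 103. 114. 120. 130. 141. 154. 156.
 160. 157. 160. 157. 160. 158. 160. 161. 162. 162.] [159. 157. 156. 157. 157. 156. 153. 157. 156. 154. 145. 130. 124. 113.
 107.  87.  71.  56.  58.  53.  54.  53.  54.  54.]
90 [ 55.  54.  55.  56.  56.  58.  58.  62.  84. 104. 116. 123. 135. 145.
 155. 157. 158. 155. 158. 159. 160. 158. 160. 160.] [155. 158. 154. 158. 154. 153. 154. 152. 148. 139. 131. 119. 114. 102.
  82.  70.  66.  63.  65.  62.  60.  60.  60.  60.]
110 [ 48.  48.  50.  51.  51.  49.  53.  49.  57.  74. 102. 115. 123. 133.
 142. 153. 155. 155. 155. 154. 157. 157. 157. 158.] [154. 153. 153. 154. 151. 151. 152. 147. 135. 132. 120. 110.  92.  79.
  63.  65.  60.  63.  57.  62.  60.  59.  53.  54.]
265 [160. 160. 161. 160. 159. 160. 159. 158. 159. 160. 154. 134. 101.  74.
  61.  54.  46.  41.  40.  38.]
280 [170. 170. 169. 167. 166. 166. 166. 166. 167. 166. 159. 140. 110.  85.
  71.  63.  56.  50.  46.  42.]
360 [167. 167. 166. 166. 166. 166. 166. 167. 166. 163. 158. 144. 119.  98.
  87.  81.  75.  71.  68.  66.]
380 [154. 156. 156. 154. 152. 152. 153. 155. 155. 154. 151. 136. 110.  88.
  75.  68.  63.  59.  57.  53.]
```

View pics/c4.png

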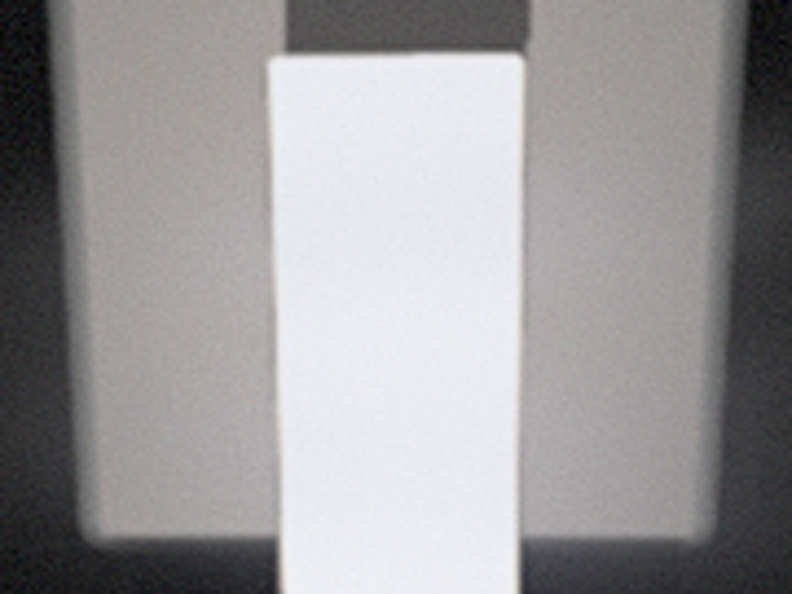

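Run:
```python
from h import *
from scipy.optimize import least_squares
d=np.load('w3.npz');K,T=d['K'],d['T']
def st(P,p):
    c,s=np.cos(p[2]),np.sin(p[2]);q=P[:2]-p[:2];return np.array([c*q[0]+s*q[1],-s*q[0]+c*q[1]])
L=[(247.6,30),(248.9,60),(250.4,90),(251.8,110)];R=[(391.8,30),(390.3,60),(388.9,90),(387.6,110)]
F=[(265,121),(280,121.2),(360,121.4),(380,121.2)]
w=lambda u:ray(K,T,u,.045)
def res(p): return [st(w(u),p)[0]+p[3] for u in L]+[st(w(u),p)[0]-p[3] for u in R]+[st(w(u),p)[1]+.09 for u in F]
r=least_squares(res,[.57,.07,.06,.044]);print(r.x,np.abs(r.fun).max())
p=r.x
im=cv2.imread('pics/w3.png');g=cv2.cvtColor(im,cv2.COLOR_BGR2GRAY).astype(float)
# bar top z ~ tcp -.001+.010
zb=.0813-.001+.010
for v in(40,80,130,170,200):
    i=np.where(g[v,285:356]>195)[0];a=285+i[0]-.5;e=285+i[-1]+.5;A=ray(K,T,(a,v),zb);E=ray(K,T,(e,v),zb);print(v,a,e,E[0]-A[0],st((A+E)/2,p))
print('nose',st(ray(K,T,(320,12.5),zb),p))
```

```text
[0.5727 0.0733 0.0618 0.044 ] 0.00016462555860995154
40 291.5 348.5 0.02672460920857378 [ 0.0004 -0.0544]
80 292.5 347.5 0.026608125975949415 [ 0.0004 -0.072 ]
130 293.5 346.5 0.026703576725947475 [ 0.0004 -0.0955]
170 295.5 346.5 0.026577480797975506 [ 0.0009 -0.1157]
200 295.5 345.5 0.026744397468877357 [ 0.0007 -0.1319]
nose [ 0.0004 -0.043 ]
```

```bash
python3 -m crank '{"xyz":[[0,0.5,0],[0,1,0],[0,1,0],[0,0.6,0],[0,0,0],[-0.5,0,0],[-1,0,0],[-1,0,0],[-0.6,0,0],[0,0,0],[0,0.1,0],[0,0.1,0],[0,0,0],[0,0,0]],"roll":[0,0,0,0,0,0,0,0,0,0,0,0,0,0]}'
python3 - <<'E'
from h import *
im=robot.read_camera('wrist');cv2.imwrite('pics/w4.png',im[:,:,::-1]);s=robot.observe();print(s['tool_pos'],s['contact_force'],s['torque'])
E
```

```text
time: 8.55
tool_pos: [0.5809, -0.0569, 0.0486]
tool_rot: [-1.571, 0.0, -1.51]
contact_force: [-0.1, 0.3, -0.5]
opening: 0.0276
[ 0.5809 -0.0569  0.0487] [-0.3494  0.3325 -0.7207] [-0.1201  0.0172  0.0049]
```

View pics/w4.png

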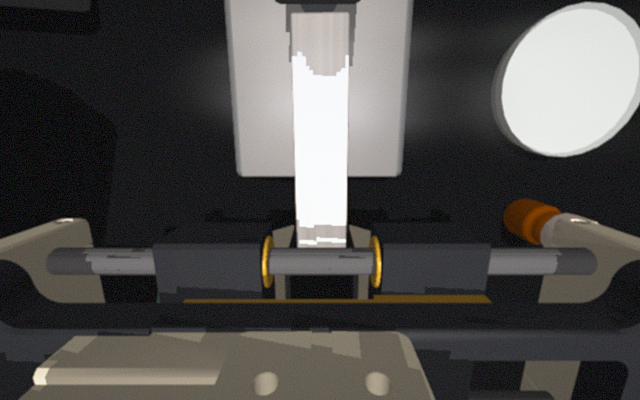

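The bar's nose is at (320,12), just short of the boss, and the bar is centred on the table. I'll lower it until I feel contact.

```bash
python3 -m crank '{"xyz":[[0,0.1,0],[0,0,0]],"roll":[0,0]}';python3 -m crank '{"xyz":[[0,0.07,0],[0,0,0]],"roll":[0,0]}'
```

```text
time: 8.8
tool_pos: [0.5809, -0.0567, 0.0476]
tool_rot: [-1.571, 0.0, -1.51]
contact_force: [-0.4, 0.5, -1.1]
opening: 0.0276
time: 9.0
tool_pos: [0.581, -0.0567, 0.0471]
tool_rot: [-1.571, -0.0, -1.509]
contact_force: [-1.0, -0.3, 0.5]
opening: 0.0279
```

```bash
python3 -m crank '{"xyz":[[0,0,0],[0,0,0],[0,0,0],[0,0,0]],"roll":[0,0,0,0]}' 0.25 4
python3 -m crank '{"xyz":[[0,0,0],[0,0,0],[0,0,0],[0,0,0],[0,0,0]],"roll":[0,0,0,0,0]}' 1 4
python3 - <<'E'
from h import *
K,T=cam('wrist');np.savez('w5.npz',K=K,T=T);im=robot.read_camera('wrist');cv2.imwrite('pics/w5.png',im[:,:,::-1]);s=robot.observe();print(s['tool_pos'],s['contact_force'],s['torque'])
g=cv2.cvtColor(im,cv2.COLOR_RGB2GRAY).astype(float);zb=.055;p=(.5727,.0733,.0618)
def st(P,p):
    c,s=np.cos(p[2]),np.sin(p[2]);q=P[:2]-p[:2];return np.array([c*q[0]+s*q[1],-s*q[0]+c*q[1]])
for v in(90,110,130,150,200):
    i=np.where(g[v,285:356]>200)[0];a=285+i[0]-.5;e=285+i[-1]+.5;A=ray(K,T,(a,v),zb);E=ray(K,T,(e,v),zb);print(v,a,e,E[0]-A[0],st((A+E)/2,p))
print(g[0:25,320].round())
E
```

```text
time: 9.4
tool_pos: [0.581, -0.0566, 0.0471]
tool_rot: [-1.571, 0.0, -1.509]
contact_force: [-0.6, 0.1, 0.1]
opening: 0.0347
time: 9.9
tool_pos: [0.5809, -0.0566, 0.047]
tool_rot: [-1.571, 0.0, -1.509]
contact_force: [-0.1, 0.0, 0.3]
opening: 0.0279
[ 0.5809 -0.0566  0.047 ] [ 0.0528 -0.0549  0.1732] [-0.0726  0.0995 -0.0279]
90 287.5 348.5 0.029983422528740644 [-0.0001 -0.0454]
110 284.5 354.5 0.03496907743345168 [ 0.0006 -0.0548]
130 293.5 347.5 0.02742381598599264 [ 0.0011 -0.0645]
150 293.5 347.5 0.027886257764300315 [ 0.0011 -0.0746]
200 295.5 346.5 0.02749635012514373 [ 0.0014 -0.1012]
[ 47.  36.  45.  50.  62.  70.  68.  62.  66.  67.  59.  81. 141. 182.
 196. 196. 195. 197. 197. 197. 194. 198. 199. 200. 198.]
```

View pics/w5.png

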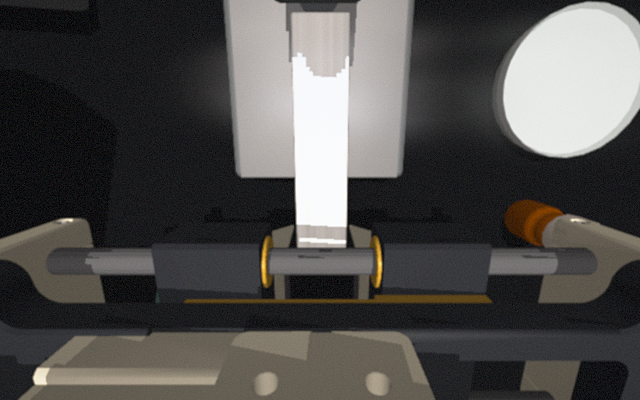

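The bar lies flat on the table with its nose at (320,12), about 1 mm right of centre. I'll slide it in lengthwise with a light 4 N grip.

```bash
python3 -m crank '{"xyz":[[-0.3,0,-0.1],[-0.4,0,0],[-0.4,0,0],[-0.4,0,0],[-0.3,0,0],[-0.2,0,0],[0,0,0]],"roll":[0,0,0,0,0,0,0]}'
python3 -m crank '{"xyz":[[-0.1,0,0],[-0.1,0,0],[0,0,0]],"roll":[0,0,0]}'
python3 -m crank '{"xyz":[[-0.1,0,0],[0,0,0]],"roll":[0,0]}'
python3 -m crank '{"xyz":[[-0.1,0,0],[0,0,0]],"roll":[0,0]}'
python3 - <<'E'
from h import *
K,T=cam('wrist');np.savez('w6.npz',K=K,T=T);im=robot.read_camera('wrist');cv2.imwrite('pics/w6.png',im[:,:,::-1]);s=robot.observe();print(s['tool_pos'],s['contact_force'],s['torque'])
E
```

```text
time: 10.65
tool_pos: [0.5787, -0.0362, 0.047]
tool_rot: [-1.571, 0.0, -1.509]
contact_force: [0.9, 0.3, -0.6]
opening: 0.0282
time: 10.95
tool_pos: [0.5786, -0.0347, 0.047]
tool_rot: [-1.571, 0.0, -1.509]
contact_force: [-0.4, 0.2, 0.1]
opening: 0.0279
time: 11.15
tool_pos: [0.5785, -0.0337, 0.047]
tool_rot: [-1.571, 0.0, -1.509]
contact_force: [-1.0, -0.7, 0.5]
opening: 0.0283
time: 11.35
tool_pos: [0.5785, -0.0326, 0.047]
tool_rot: [-1.571, 0.0, -1.509]
contact_force: [-0.5, -0.6, 0.4]
opening: 0.0281
[ 0.5785 -0.0326  0.047 ] [-0.1905  0.3778 -0.107 ] [-0.082   0.0572  0.0217]
```

View pics/w6.png

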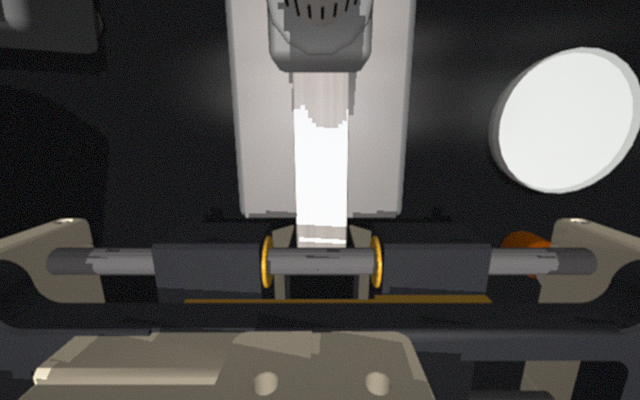

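```bash
for i in 1 2; do python3 -m crank '{"xyz":[[-0.1,0,0],[0,0,0]],"roll":[0,0]}';done
python3 -m crank '{"xyz":[[-0.1,0,0],[0,0,0]],"roll":[0,0]}'
```

```text
time: 11.6
tool_pos: [0.5784, -0.0316, 0.047]
tool_rot: [-1.571, 0.0, -1.509]
contact_force: [-0.9, -0.2, 0.6]
opening: 0.0279
time: 11.8
tool_pos: [0.5783, -0.0306, 0.047]
tool_rot: [-1.571, 0.0, -1.509]
contact_force: [0.1, 0.8, 0.4]
opening: 0.028
time: 12.0
tool_pos: [0.5783, -0.0301, 0.047]
tool_rot: [-1.571, -0.001, -1.509]
contact_force: [0.6, -3.4, -0.0]
opening: 0.0277
```

```bash
python3 -m crank '{"xyz":[[-0.05,0,0],[0,0,0]],"roll":[0,0]}'
python3 -m crank '{"xyz":[[0,0,0],[0,0,0],[0,0,0],[0,0,0]],"roll":[0,0,0,0]}' 0 4
python3 - <<'E'
from h import *
K,T=cam('wrist');np.savez('w7.npz',K=K,T=T);im=robot.read_camera('wrist');cv2.imwrite('pics/w7.png',im[:,:,::-1]);s=robot.observe();print(s['tool_pos'],s['contact_force'],s['torque'])
E
```

```text
time: 12.2
tool_pos: [0.5783, -0.03, 0.047]
tool_rot: [-1.571, -0.001, -1.509]
contact_force: [0.4, -5.6, -0.2]
opening: 0.028
time: 12.6
tool_pos: [0.5782, -0.0289, 0.047]
tool_rot: [-1.571, 0.0, -1.509]
contact_force: [0.6, 0.1, 0.4]
opening: 0.0461
[ 0.5782 -0.029   0.047 ] [-0.1317 -0.1587  0.5048] [-0.0948  0.058  -0.0454]
```

View pics/w7.png

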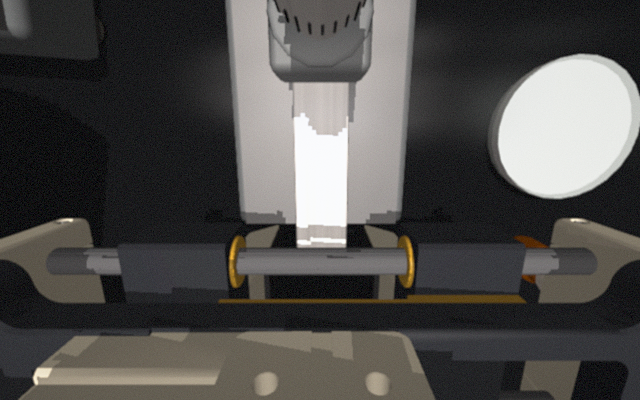

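The bar is home: it met the stop with a gentle 5.6 N reaction, was released, and lies centred at (321) on a table centred at (322). Next I lift off and measure the knob from two views.

```bash
python3 -m crank '{"xyz":[[0,-1,0],[0,-2,0],[0,-3,0],[1,-3,0],[1,-3,0],[1,-3,0],[0,-1.3,0],[0,0,0],[0,0,0]],"roll":[0,0,0,0,0,0,0,0,0]}'
python3 - <<'E'
from h import *
K,T=cam('wrist');np.savez('w8.npz',K=K,T=T);im=robot.read_camera('wrist');cv2.imwrite('pics/w8.png',im[:,:,::-1]);s=robot.observe();print(s['tool_pos'],s['qpos'])
im=robot.read_camera('side');cv2.imwrite('pics/s8.png',im[:,:,::-1])
E
```

```text
time: 13.55
tool_pos: [0.5798, -0.059, 0.2099]
tool_rot: [-1.571, 0.0, -1.509]
contact_force: [0.3, -0.4, 0.3]
opening: 0.046
[ 0.5795 -0.0589  0.2092] [-0.2329  0.4619  1.3865  0.0002  1.2947 -0.2946]
```

View pics/w8.png

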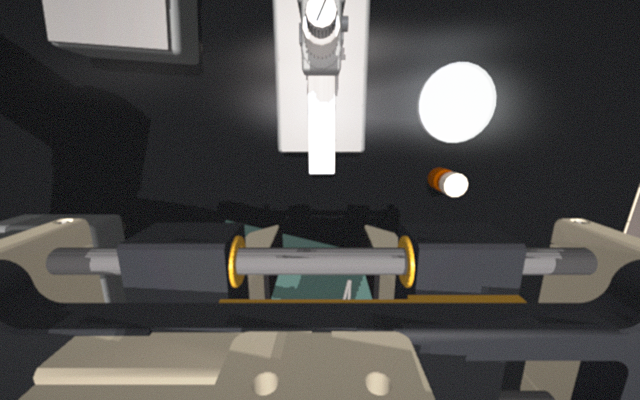

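The view shows the bar under the spindle with its outer end at (321,174) and the knob at (322,10). I take the second view with the camera past the knob.

```bash
python3 -m crank '{"xyz":[[-1,0,0],[-3,0,0],[-4,0,0],[-3,0,0],[-1,0,0],[0,0,0],[0,0,0]],"roll":[0,0,0,0,0,0,0]}'
python3 - <<'E'
from h import *
K,T=cam('wrist');np.savez('w9.npz',K=K,T=T);im=robot.read_camera('wrist');cv2.imwrite('pics/w9.png',im[:,:,::-1]);s=robot.observe();print(s['tool_pos'],s['qpos'])
a=cv2.resize(im[100:240,250:390,::-1],None,fx=2.8,fy=2.8,interpolation=cv2.INTER_CUBIC)
b=cv2.imread('pics/w8.png');b=cv2.resize(b[0:140,250:390],None,fx=2.8,fy=2.8,interpolation=cv2.INTER_CUBIC)
cv2.imwrite('pics/c9.png',np.hstack([b,a]))
E
```

```text
time: 14.35
tool_pos: [0.5726, 0.0602, 0.2097]
tool_rot: [-1.571, -0.0, -1.509]
contact_force: [-0.2, -0.0, -0.4]
opening: 0.0463
[0.5727 0.0597 0.2097] [-0.029   0.4487  1.4065 -0.0004  1.2867 -0.0897]
```

View pics/c9.png

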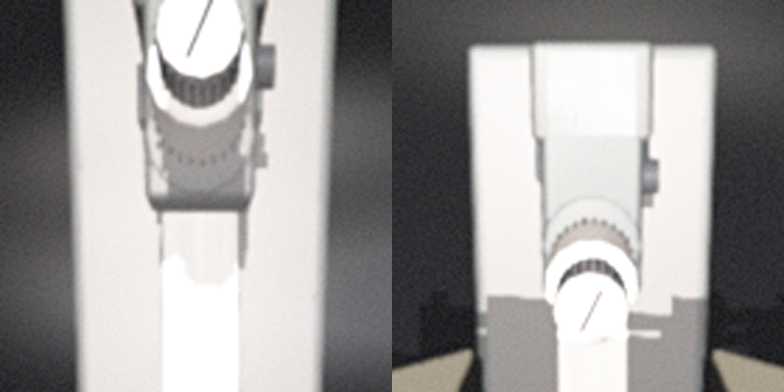

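View pics/w9.png

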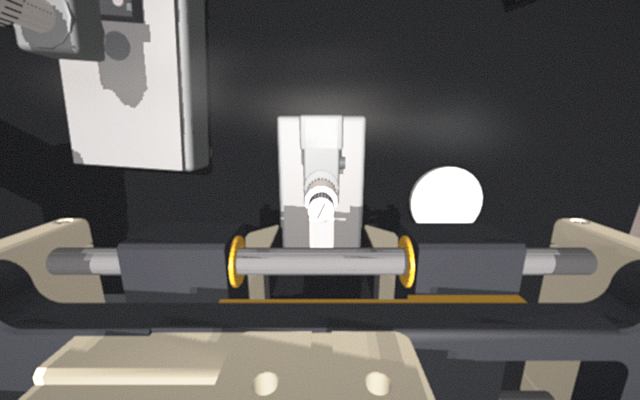

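```bash
python3 - <<'E'
from h import *
p=(.5727,.0733,.0618)
def st(P,p):
    c,s=np.cos(p[2]),np.sin(p[2]);q=P[:2]-p[:2];return np.array([c*q[0]+s*q[1],-s*q[0]+c*q[1]])
obs=[('w1',(270+268.5/4,15+222/4)),('w8',(250+199.5/2.8,12.5)),('w9',(321.1,209.6))]
A=[];b=[]
for n,u in obs:
    d=np.load(n+'.npz');K,T=d['K'],d['T'];r=T[:3,:3]@np.linalg.solve(K,[u[0],u[1],1]);r/=np.linalg.norm(r);M=np.eye(3)-np.outer(r,r);A.append(M);b.append(M@T[:3,3])
    print(n,[st(ray(K,T,u,z),p) for z in(.175,.18,.185)])
X=np.linalg.lstsq(np.vstack(A),np.hstack(b),rcond=None)[0];print(X,st(X,p))
for n in('w8','w9'):
    d=np.load(n+'.npz');K,T=d['K'],d['T'];q=(X-T[:3,3])@T[:3,:3];print(n,'depth',q[2],'pred dia',285*.018/q[2])
# bar outer end from w8
d=np.load('w8.npz');K,T=d['K'],d['T'];g=cv2.cvtColor(cv2.imread('pics/w8.png'),cv2.COLOR_BGR2GRAY).astype(float)
print(g[166:180,321]);
for v in(155,160,165,170):
    i=np.where(g[v,300:340]>150)[0];print(st(ray(K,T,(300+(i[0]+i[-1])/2,v),.055),p),i[-1]-i[0]+1)
print('end',st(ray(K,T,(321,174),.055),p))
K,T=cam('side')
for z in(.17,.175,.18,.185):print(z,proj(K,T,[X[0],X[1],z]))
E
python3 - <<'E'
import cv2
b=cv2.imread('pics/side0.png');cv2.imwrite('pics/c10.png',cv2.resize(b[140:210,300:370],None,fx=8,fy=8,interpolation=cv2.INTER_CUBIC))
E
```

```text
w1 [array([0.0009, 0.0012]), array([0.0006, 0.0002]), array([ 0.0004, -0.0007])]
w8 [array([0.0002, 0.0011]), array([ 0.0002, -0.0006]), array([ 0.0002, -0.0024])]
w9 [array([ 0.0004, -0.0017]), array([ 0.0004, -0.0002]), array([0.0004, 0.0012])]
[0.5731 0.0731 0.1798] [ 0.0004 -0.0002]
w8 depth 0.16585210719516674 pred dia 30.93117167310551
w9 depth 0.19462850550698035 pred dia 26.357906754907557
[255. 255. 255. 255. 255. 255. 255. 255. 147.  39.  22.  18.  40.  38.]
[ 0.0002 -0.0936] 27
[ 0.0002 -0.099 ] 27
[ 0.0008 -0.1044] 26
[ 0.0008 -0.1099] 26
end [ 0.0003 -0.1143]
0.17 [[333.9602 151.8063]]
0.175 [[334.0586 149.7946]]
0.18 [[334.1575 147.7702]]
0.185 [[334.2571 145.7329]]
```

View pics/c10.png

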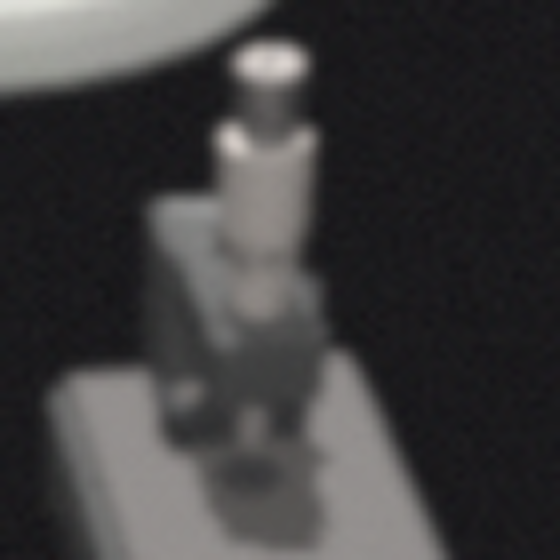

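Two views and the side view agree: the knob top is at z≈0.180 and its axis at (0.573, 0.073). The bar's outer end is at stand y = −0.114, as expected at home. I centre over the knob and wind back counter-clockwise to have range for the turn.

```bash
python3 -m crank '{"xyz":[[-0.7,0,0.1],[-0.63,0,0.02],[0,0,0],[0,0,0],[0,0,0],[0,0,0],[0,0,0],[0,0,0],[0,0,0],[0,0,0],[0,0,0],[0,0,0],[0,0,0],[0,0,0],[0,0,0],[0,0,0],[0,0,0],[0,0,0],[0,0,0],[0,0,0]],"roll":[0,0,-8.5,-8.5,-8.5,-8.5,-8.5,-8.5,-8.5,-8.5,-8.5,-8.5,-8.5,-8.5,-8.5,-8.5,-8.5,-8.5,-8.5,0]}'
python3 - <<'E'
from h import *
im=robot.read_camera('wrist');cv2.imwrite('pics/w11.png',im[:,:,::-1]);s=robot.observe();print(s['tool_pos'],s['tool_rot'],s['qpos'])
E
```

```text
time: 16.4
tool_pos: [0.5732, 0.0739, 0.21]
tool_rot: [-1.571, -0.0, 1.014]
contact_force: [-0.0, 0.6, 0.1]
opening: 0.0461
[0.5731 0.0739 0.21  ] [-1.5708 -0.0001  1.0091] [-0.0044  0.4519  1.4005  0.0001  1.2891 -2.5843]
```

View pics/w11.png

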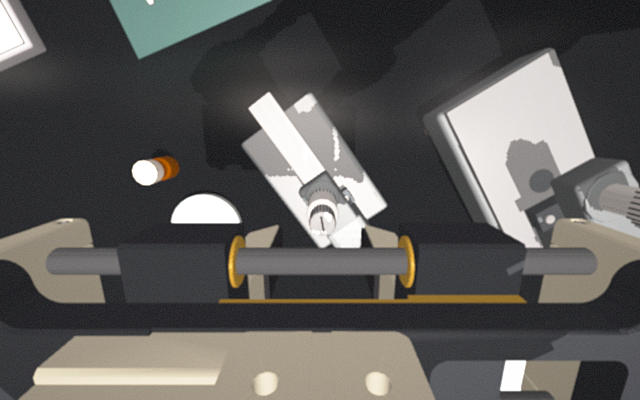

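The knob is at (322,218), between the open fingers. I check its position from this opposite viewpoint.

Run:
```python
from h import *
K,T=cam('wrist')
im=cv2.imread('pics/w11.png');cv2.imwrite('pics/c11.png',cv2.resize(im[185:245,290:360],None,fx=8,fy=8,interpolation=cv2.INTER_CUBIC))
print(proj(K,T,[[.5731,.0731,.18],[.5731,.0739,.18]]), ray(K,T,(322,218),.18))
```

```text
[[321.3201 223.0063]
 [321.9342 223.9363]] [0.5708 0.0703 0.18  ]
```

View pics/c11.png

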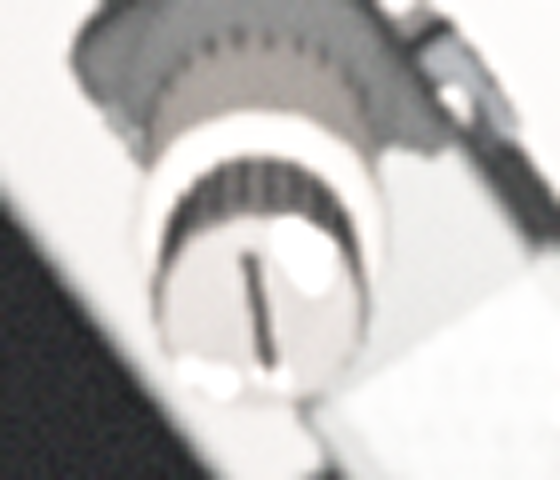

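The slot centre at (322.4,223.5) is within 0.7 mm of where I'm centred. I go down around the knob with the TCP staying above the thimble top (≈0.157), then close gently.

```bash
python3 -m crank '{"xyz":[[0,1,0],[0,1.3,0],[0,1.3,0],[0,0.8,0],[0,0.5,0],[0,0,0],[0,0,0]],"roll":[0,0,0,0,0,0,0]}'
python3 -m crank '{"xyz":[[0,0,0],[0,0,0],[0,0,0],[0,0,0],[0,0,0],[0,0,0],[0,0,0]],"roll":[0,0,0,0,0,0,0]}' 1 10
python3 - <<'E'
from h import *
im=robot.read_camera('side');cv2.imwrite('pics/s12.png',cv2.resize(im[110:230,270:400,::-1],None,fx=5,fy=5,interpolation=cv2.INTER_CUBIC))
s=robot.observe();print(s['tool_pos'],s['contact_force'],s['torque'])
E
```

```text
time: 17.15
tool_pos: [0.5733, 0.0739, 0.1613]
tool_rot: [-1.571, -0.0, 1.012]
contact_force: [0.2, -0.1, 0.6]
opening: 0.0457
time: 17.85
tool_pos: [0.573, 0.0741, 0.1612]
tool_rot: [-1.571, -0.0, 1.013]
contact_force: [-1.6, 1.0, 2.3]
opening: 0.0176
[0.573  0.0741 0.1612] [-1.5772  1.5495  3.3793] [ 0.2185  0.4086 -0.012 ]
```

View pics/s12.png

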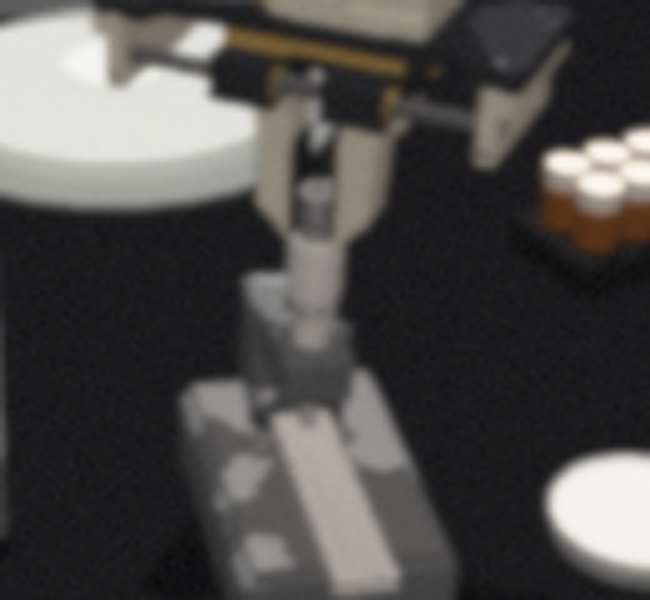

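The side view shows the fingers on the knob at (315,205), with their tips above the thimble at (315,245). The grip added about 3 N of downward push, so I ease up slightly to see how stiff it is.

```bash
python3 -m crank '{"xyz":[[0,-0.02,0],[0,0,0],[0,0,0]],"roll":[0,0,0]}'
python3 -m crank '{"xyz":[[0,0.021,0],[0,0.021,0],[0,0.021,0],[0,0,0]],"roll":[8,8,8,0]}'
python3 -c "
from cell import robot;s=robot.observe();print(s['contact_force'],s['torque'])"
```

```text
time: 18.2
tool_pos: [0.573, 0.074, 0.1612]
tool_rot: [-1.57, -0.0, 1.013]
contact_force: [-1.8, 1.9, 1.2]
opening: 0.0178
time: 18.6
tool_pos: [0.5734, 0.0736, 0.1606]
tool_rot: [-1.572, -0.0, 0.592]
contact_force: [0.2, -0.1, 0.7]
opening: 0.0174
[ 0.20314412 -0.14809727  0.727006  ] [-0.01270634  0.04745737 -0.03660941]
```

```bash
python3 -m crank '{"xyz":[[0,0.021,0],[0,0.021,0],[0,0.021,0],[0,0,0]],"roll":[8,8,8,0]}'
python3 -c "
from cell import robot;s=robot.observe();print(s['contact_force'],s['torque'])"
python3 -m crank '{"xyz":[[0,0.021,0],[0,0.021,0],[0,0,0]],"roll":[8,8,0]}'
python3 -c "
from cell import robot;s=robot.observe();print(s['contact_force'],s['torque'])"
```

```text
time: 19.0
tool_pos: [0.5736, 0.0731, 0.16]
tool_rot: [-1.572, -0.001, 0.177]
contact_force: [0.7, -3.7, 0.9]
opening: 0.0178
[ 0.68514764 -3.72475476  0.94136041] [-0.5727606  -0.20754288 -0.07222329]
time: 19.3
tool_pos: [0.5736, 0.0727, 0.1596]
tool_rot: [-1.573, -0.001, -0.101]
contact_force: [1.3, -5.8, 0.8]
opening: 0.0176
[ 1.28862207 -5.80227888  0.80661292] [-0.93175547 -0.18937954 -0.07429191]
```

The lateral force rose to 5.8 N because the TCP sits about 1 mm off the axis in y. I correct the centring before going on.

```bash
python3 -m crank '{"xyz":[[0,0,-0.1],[0,0,0],[0,0,0]],"roll":[0,0,0]}'
python3 -c "
from cell import robot;s=robot.observe();print(s['contact_force'],s['torque'])"
```

```text
time: 19.6
tool_pos: [0.5734, 0.0726, 0.1596]
tool_rot: [-1.571, -0.001, -0.102]
contact_force: [2.2, -4.2, 0.4]
opening: 0.0175
[ 2.17990288 -4.23273349  0.35937425] [-0.71995937 -0.4526873  -0.00871068]
```

```bash
python3 -m crank '{"xyz":[[0,0,-0.1],[0,0,0],[0,0,0]],"roll":[0,0,0]}'
python3 -c "
from cell import robot;s=robot.observe();print(s['contact_force'],s['torque'],s['tool_pos'])"
```

```text
time: 19.9
tool_pos: [0.5732, 0.0722, 0.1596]
tool_rot: [-1.57, -0.001, -0.104]
contact_force: [4.5, -1.1, -1.0]
opening: 0.0177
[ 4.49223241 -1.08541344 -1.01014569] [-0.2630911  -0.62542445 -0.01811298] [0.5731871  0.07218434 0.15958687]
```

```bash
python3 -m crank '{"xyz":[[0,0,0],[0,0,0],[0,0,0]],"roll":[0,0,0]}' 0.3 10
python3 - <<'E'
from h import *
K,T=cam('wrist');im=robot.read_camera('wrist');cv2.imwrite('pics/w13.png',im[:,:,::-1])
print(robot.observe()['tool_pos'],proj(K,T,[[.5731,.0731,.1783],[.5741,.0731,.1783],[.5731,.0721,.1783]]))
cv2.imwrite('pics/c13.png',cv2.resize(im[185:260,285:360,::-1],None,fx=8,fy=8,interpolation=cv2.INTER_CUBIC))
E
```

```text
time: 20.2
tool_pos: [0.5723, 0.0723, 0.1594]
tool_rot: [-1.57, 0.001, -0.104]
contact_force: [0.2, 0.4, 0.3]
opening: 0.0319
[0.5724 0.0722 0.1594] [[320.7647 255.9525]
 [320.96   257.6905]
 [318.8778 256.1332]]
```

View pics/c13.png

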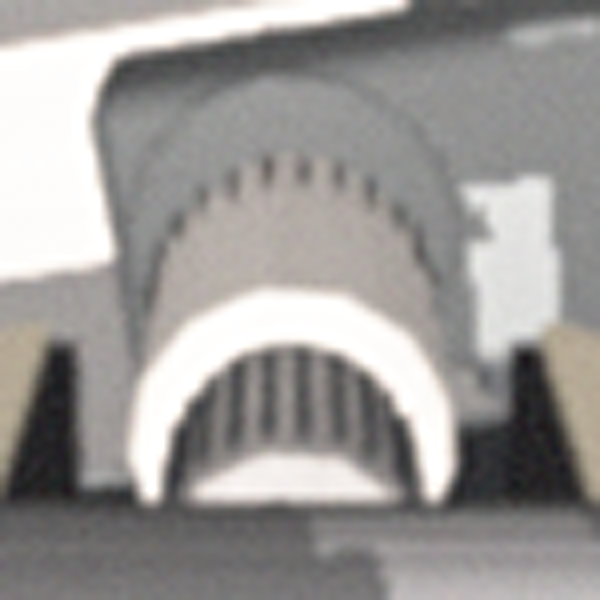

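The knob at crop (295,400) is centred between the fingers to about 0.3 mm, but the TCP sits about 1 mm short along tool x. I shift and re-grip.

```bash
python3 -m crank '{"xyz":[[0.11,0,-0.03],[0,0,0]],"roll":[0,0]}'
python3 -m crank '{"xyz":[[0,0,0],[0,0,0],[0,0,0],[0,0,0],[0,0,0]],"roll":[0,0,0,0,0]}' 1 8
python3 -c "
from cell import robot;s=robot.observe();print(s['contact_force'],s['torque'],s['tool_pos'])"
```

```text
time: 20.45
tool_pos: [0.574, 0.0716, 0.1595]
tool_rot: [-1.571, 0.0, -0.104]
contact_force: [-0.5, -0.1, 0.3]
opening: 0.0318
time: 20.95
tool_pos: [0.5739, 0.0718, 0.1596]
tool_rot: [-1.57, -0.0, -0.104]
contact_force: [-0.3, 1.1, 0.3]
opening: 0.0178
[-0.30848095  1.05758135  0.28771149] [ 0.2404443  -0.02732832 -0.03783105] [0.57393577 0.07175201 0.15956082]
```

```bash
python3 -m crank '{"xyz":[[0,0.021,0],[0,0.021,0],[0,0.021,0],[0,0,0]],"roll":[8,8,8,0]}'
python3 -c "
from cell import robot;s=robot.observe();print(s['contact_force'],s['torque'],s['tool_pos'])"
python3 -m crank '{"xyz":[[0,0.021,0],[0,0.021,0],[0,0,0]],"roll":[8,8,0]}'
python3 -c "
from cell import robot;s=robot.observe();print(s['contact_force'],s['torque'],s['tool_pos'])"
```

```text
time: 21.35
tool_pos: [0.5738, 0.0711, 0.1589]
tool_rot: [-1.572, 0.0, -0.525]
contact_force: [-1.1, -0.6, 1.2]
opening: 0.0178
[-1.0541177  -0.6349147   1.22916666] [-0.23178262  0.19445462 -0.03338773] [0.57375189 0.0711288  0.15890328]
time: 21.65
tool_pos: [0.5735, 0.0709, 0.1584]
tool_rot: [-1.572, 0.0, -0.8]
contact_force: [-1.6, -3.4, 1.3]
opening: 0.0177
[-1.63580976 -3.4356535   1.25854116] [-0.55886278  0.4411682   0.02929292] [0.5734974  0.07089935 0.15844563]
```

The forces fit an axis at about (0.5734, 0.0718), so I re-grip there.

```bash
python3 -m crank '{"xyz":[[0,0,0],[0,0,0],[0,0,0]],"roll":[0,0,0]}' 0.3 8
python3 -m crank '{"xyz":[[-0.055,0,-0.03],[0,0,0]],"roll":[0,0]}'
python3 -m crank '{"xyz":[[0,0,0],[0,0,0],[0,0,0],[0,0,0],[0,0,0]],"roll":[0,0,0,0,0]}' 1 8
python3 -c "
from cell import robot;s=robot.observe();print(s['contact_force'],s['torque'],s['tool_pos'])"
```

```text
time: 21.95
tool_pos: [0.5742, 0.0718, 0.1585]
tool_rot: [-1.57, -0.0, -0.8]
contact_force: [0.4, 0.1, 0.4]
opening: 0.0315
time: 22.15
tool_pos: [0.5733, 0.0719, 0.1585]
tool_rot: [-1.571, 0.0, -0.802]
contact_force: [0.2, -0.7, -0.3]
opening: 0.032
time: 22.65
tool_pos: [0.573, 0.0714, 0.1585]
tool_rot: [-1.572, 0.0, -0.803]
contact_force: [-2.3, -2.6, 2.3]
opening: 0.0176
[-2.32311006 -2.64814183  2.34209813] [-0.44229349  0.50435648 -0.02962154] [0.57303198 0.07144817 0.15847937]
```

```bash
python3 -m crank '{"xyz":[[0,-0.015,-0.07],[0,0,0]],"roll":[0,0]}'
python3 -c "
from cell import robot;s=robot.observe();print(s['contact_force'],s['torque'],s['tool_pos'])"
python3 -m crank '{"xyz":[[0,0.021,0],[0,0.021,0],[0,0.021,0],[0,0,0]],"roll":[8,8,8,0]}'
python3 -c "
from cell import robot;s=robot.observe();print(s['contact_force'],s['torque'],s['tool_pos'])"
```

```text
time: 22.85
tool_pos: [0.5728, 0.0713, 0.1585]
tool_rot: [-1.571, 0.0, -0.803]
contact_force: [-1.2, -0.9, 0.1]
opening: 0.0178
[-1.22254479 -0.87894632  0.10185419] [-0.27303178  0.24063426 -0.02822981] [0.5728376  0.07127077 0.15853322]
time: 23.25
tool_pos: [0.5726, 0.0711, 0.1581]
tool_rot: [-1.571, -0.0, -1.223]
contact_force: [-3.2, -2.5, 2.1]
opening: 0.0179
[-3.24167947 -2.48855144  2.08398705] [-0.58800899  0.59806784  0.00166815] [0.57257301 0.07108246 0.15811254]
```

The push rose to about 2 N, so this may be contact. I test by turning 8° with no descent: if the thimble is still moving, the knob will pull down.

```bash
python3 -m crank '{"xyz":[[0,0,-0.08],[0,0,0]],"roll":[0,0]}'
python3 -c "
from cell import robot;s=robot.observe();print(s['contact_force'],s['torque'],s['tool_pos'])"
python3 -m crank '{"xyz":[[0,0,0],[0,0,0]],"roll":[8,0]}'
python3 -c "
from cell import robot;s=robot.observe();print(s['contact_force'],s['torque'],s['tool_pos'])"
```

```text
time: 23.45
tool_pos: [0.5723, 0.071, 0.1582]
tool_rot: [-1.57, -0.0, -1.219]
contact_force: [-1.2, -1.6, 1.9]
opening: 0.0175
[-1.21855313 -1.62773592  1.90347997] [-0.36441659  0.2843039   0.03750675] [0.57231975 0.07102171 0.15815166]
time: 23.65
tool_pos: [0.5722, 0.0709, 0.1581]
tool_rot: [-1.57, -0.0, -1.361]
contact_force: [-2.3, -1.4, 3.1]
opening: 0.0173
[-2.28254777 -1.38004876  3.06357237] [-0.42851672  0.43183596 -0.02121157] [0.57216386 0.07094191 0.1581182 ]
```

```bash
python3 -m crank '{"xyz":[[0,-0.015,0],[0,0,0],[0,0,0]],"roll":[8,8,0]}'
python3 -c "
from cell import robot;s=robot.observe();print(s['contact_force'],s['torque'],s['tool_pos'])"
```

```text
time: 23.95
tool_pos: [0.5719, 0.071, 0.1581]
tool_rot: [-1.571, 0.0, -1.637]
contact_force: [-3.3, -2.0, 1.7]
opening: 0.0178
[-3.28891362 -2.03410552  1.66448712] [-0.4515346   0.56116358  0.03035773] [0.57186056 0.07096718 0.15814425]
```

The descent force stayed unchanged over 24° of turn, so the spindle is on the bar and the ratchet is slipping. The push history puts contact at about 119° of turn, which makes the slip about 0.58 rad so far. I add 24° more for a total of about 1.0 rad, holding height.

```bash
python3 -m crank '{"xyz":[[0,0,-0.07],[0,0,0],[0,0,0],[0,0,0],[0,0,0]],"roll":[0,8,8,8,0]}'
python3 -c "
from cell import robot;s=robot.observe();print(s['contact_force'],s['torque'],s['tool_pos'])"
```

```text
time: 24.45
tool_pos: [0.5712, 0.0711, 0.1581]
tool_rot: [-1.571, 0.0, -2.056]
contact_force: [-3.3, -1.8, 1.8]
opening: 0.0176
[-3.34870253 -1.78901895  1.79787042] [-0.39901947  0.60927893  0.03703569] [0.57121792 0.07109305 0.15812702]
```

The push was constant at 1.8 N through the last 24°. I let go, lift off and check against the earlier view.

```bash
python3 -m crank '{"xyz":[[0,0,0],[0,0,0],[0,0,0],[0,0,0]],"roll":[0,0,0,0]}' 0 8
python3 -m crank '{"xyz":[[0,-0.5,0],[0,-1.2,0],[0,-1.5,0],[0,-1.5,0],[0,-0.5,0],[0,0,0],[0,0,0],[0,0,0],[0,0,0],[1.2,0,0.2],[0,0,0],[0,0,0]],"roll":[0,0,0,0,0,-7.8,-7.8,-7.8,-7.8,0,0,0]}'
python3 - <<'E'
from h import *
K,T=cam('wrist');np.savez('w14.npz',K=K,T=T);im=robot.read_camera('wrist');cv2.imwrite('pics/w14.png',im[:,:,::-1]);s=robot.observe();print(s['tool_pos'],s['qpos'])
a=cv2.resize(im[100:240,250:390,::-1],None,fx=2.8,fy=2.8,interpolation=cv2.INTER_CUBIC)
b=cv2.imread('pics/w9.png');b=cv2.resize(b[100:240,250:390],None,fx=2.8,fy=2.8,interpolation=cv2.INTER_CUBIC)
cv2.imwrite('pics/c14.png',np.hstack([b,a]))
E
```

```text
time: 24.85
tool_pos: [0.5716, 0.0712, 0.1581]
tool_rot: [-1.571, 0.0, -2.058]
contact_force: [-0.4, 0.2, 0.5]
opening: 0.044
time: 26.05
tool_pos: [0.5741, 0.0585, 0.2101]
tool_rot: [-1.571, 0.0, -1.518]
contact_force: [-0.5, -0.1, 0.3]
opening: 0.0459
[0.5741 0.0588 0.2102] [-0.0308  0.4504  1.4025  0.0002  1.2886 -0.0843]
```

View pics/c14.png

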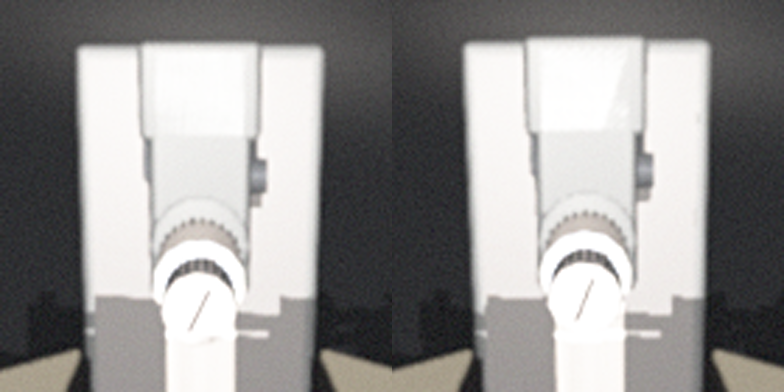

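In both crops the slot points almost the same way, which fits the commanded 176° (the slot repeats every 180°). I check the height drop from the front view and the side view.

```bash
python3 -m crank '{"xyz":[[1,0,0],[3,0,0],[4,0,0],[3,0,0],[0.9,0,0],[0,0,0],[0,0,0],[0,0,0]],"roll":[0,0,0,0,0,0,0,0]}'
python3 - <<'E'
from h import *
K,T=cam('wrist');np.savez('w15.npz',K=K,T=T);im=robot.read_camera('wrist');cv2.imwrite('pics/w15.png',im[:,:,::-1]);s=robot.observe();print(s['tool_pos'],s['qpos'])
sd=robot.read_camera('side');cv2.imwrite('pics/s15.png',sd[:,:,::-1])
a=cv2.resize(im[0:140,250:390,::-1],None,fx=2.8,fy=2.8,interpolation=cv2.INTER_CUBIC)
b=cv2.imread('pics/w8.png');b=cv2.resize(b[0:140,250:390],None,fx=2.8,fy=2.8,interpolation=cv2.INTER_CUBIC)
cv2.imwrite('pics/c15.png',np.hstack([b,a]))
f=lambda i:cv2.resize(i[140:210,300:370],None,fx=5.6,fy=5.6,interpolation=cv2.INTER_CUBIC)
cv2.imwrite('pics/c16.png',np.hstack([f(cv2.imread('pics/s8.png')),f(cv2.imread('pics/s15.png'))]))
p=(.5727,.0733,.0618)
def st(P,p):
    c,s=np.cos(p[2]),np.sin(p[2]);q=P[:2]-p[:2];return np.array([c*q[0]+s*q[1],-s*q[0]+c*q[1]])
g=cv2.cvtColor(im,cv2.COLOR_RGB2GRAY).astype(float);print(g[164:182,321])
for v in(120,155,165):
    i=np.where(g[v,300:340]>230)[0];print(v,st(ray(K,T,(300+(i[0]+i[-1])/2,v),.055),p),len(i))
E
```

```text
time: 26.9
tool_pos: [0.5807, -0.0584, 0.2102]
tool_rot: [-1.571, 0.0, -1.513]
contact_force: [0.1, 1.0, -0.4]
opening: 0.0459
[ 0.5807 -0.0584  0.2102] [-0.2316  0.4624  1.3828  0.0003  1.2964 -0.2894]
[255. 255. 255. 255. 255. 255. 255. 255. 255. 255. 255. 117.  21.  20.
  34.  29.  41.  40.]
120 [-0.0001 -0.0564] 40
155 [ 0.0008 -0.093 ] 26
165 [ 0.0008 -0.1039] 26
```

View pics/c15.png

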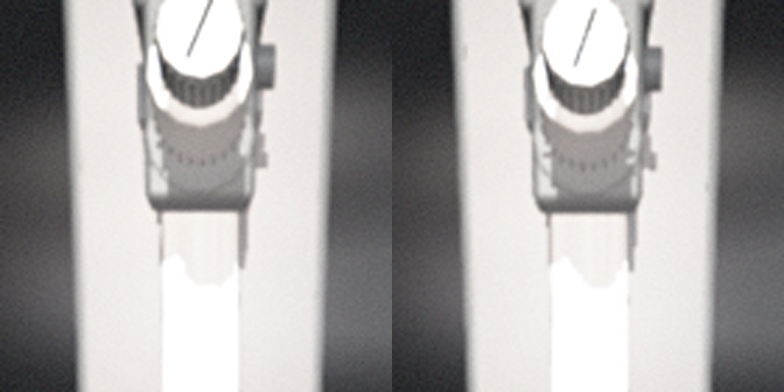

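View pics/c16.png

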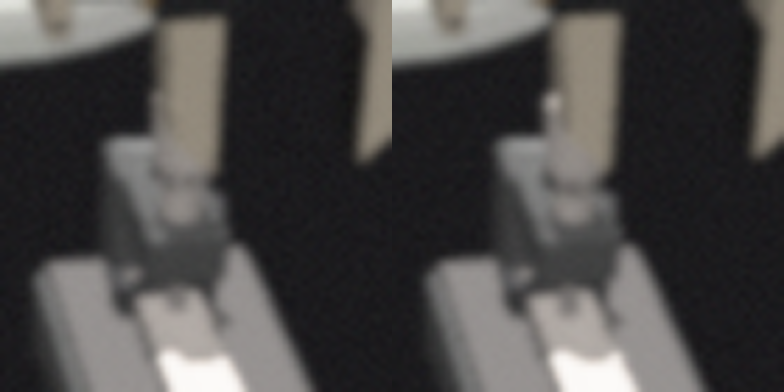

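Run:
```python
from h import *
X=np.array([.5733,.0731,.18])
for n in('w8','w15'):
    d=np.load(n+'.npz');print(n,[proj(d['K'],d['T'],X-[0,0,dz])[0].round(2) for dz in(0,.002,.003,.004)])
g=lambda n:cv2.cvtColor(cv2.imread(f'pics/{n}.png'),cv2.COLOR_BGR2GRAY)
a,b=g('w8'),g('w15')
up=lambda i:cv2.resize(i,None,fx=8,fy=8,interpolation=cv2.INTER_CUBIC)
def shift(r0,r1,c0,c1):
    t=up(a[r0:r1,c0:c1]);s=up(b[r0-0:r1+8,c0-8:c1+4]) if r0<8 else up(b[r0-8:r1+8,c0-8:c1+8])
    m=cv2.minMaxLoc(cv2.matchTemplate(s,t,cv2.TM_CCOEFF_NORMED));return m[1],np.array(m[3])/8-[8,0 if r0<8 else 8]
print('boss front',shift(60,80,295,350));print('table front',shift(140,160,270,315))
print('knob ribs/rim',shift(22,40,304,340));print('slot',shift(0,22,314,326))
```

```text
w8 [array([321.9 ,  11.75]), array([321.89,  13.11]), array([321.88,  13.77]), array([321.88,  14.44])]
w15 [array([319.36,  12.99]), array([319.37,  14.33]), array([319.38,  14.99]), array([319.39,  15.65])]
boss front (0.9912603497505188, array([-1.5 ,  0.75]))
table front (0.9991610646247864, array([-0.875,  0.75 ]))
knob ribs/rim (0.9789288640022278, array([-2.125,  2.625]))
slot (0.8686917424201965, array([-2.625,  3.875]))
```

The knob dropped about 2–4 mm (roughly 3 mm) relative to the stand. It turned 176° in total, and contact came at about 119°, so the slip is about 1.0 rad. The bar end hasn't moved and the robot is clear of everything, so I hand in.

```bash
python3 -c "
from cell import robot;print(robot.hand_in(),robot.observe()['time'])"
```

```text
the job is handed in; nothing more can be done
the job is handed in; nothing more can be done
```

I laid the bar flat on the smallest stand's table and slid it home against the end stop. I then screwed the spindle down by the ratchet knob, let go, lifted clear and handed in at about 27 s of robot time. The hand-in reported no verdict.

- **Bar:** it met the stop at a measured 5.6 N. After clamping it was still in place: about 1 mm off centre, square, with its outer end at stand y ≈ −0.114 m.
- **Knob turn:** I turned it 176° in total, and the slot on its top confirms this to within a degree or so. From the forces, the spindle touched the bar at about 119°, so the ratchet slipped about 1.0 rad (0.8 to 1.25). The downward push stayed between about 2 and 3 N while it slipped.
- **Clamping:** I could not see the spindle touching the bar or measure the clamp force. I infer both from the ratchet slipping with no further descent. The pictures put the knob's drop at 2 to 4 mm, which fits the roughly 3.1 mm expected but is coarse.
- **What went less well:** the knob's axis was 1–2 mm off my camera estimate, which put up to 6 N of sideways load on it. I re-gripped the knob twice and nudged it several times, but 3–4 N of sideways load was still there when I let go.
- **Bystanders:** I kept clear of the tweezers, dish and vial, but did not re-measure their positions at the end.

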